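Load the serving tray under the stairs

ROBOT

A 6-joint arm with a two-finger parallel gripper is mounted at the origin on the work surface. World frame = base frame: x ahead of the robot, y to its left, z up, the work surface at z = 0. Lengths are in m, angles in rad, forces in N, time in s.
With the tool pointing down it reaches from about 0.35 to 0.775 m from the base axis. Payload 7.3 kg.
Tool frame: the origin (TCP) lies between the finger pads; the fingertips stand 25 mm ahead of it and the grasp point (between the pads) lies 6 mm ahead of it; y points along the fingers, z is the direction in which the jaws open and shut, and the axes are right-handed (so a half turn about y gives the same grasp; the last joint's range is limited). The gripper opens to 92 mm and grips with 3 to 60 N. Pads are 19 mm wide; open, the fingers measure 130 mm over their backs; the gripper's body (75 mm by 190 mm) begins 47 mm behind the grasp point.
Start: joints at [1.116, 0.342, 1.524, -0, 1.275, -0.146], TCP at [0.16, 0.5, 0.252] pointing down, gripper open.
Joint ranges: [-2.53, 2.53], [-0.77, 2.02], [0.04, 2.7], [-1, 4.14], [0.28, 2.66], [-3.11, 3.11]. Speed limits (rad/s): [2.57, 2.57, 3.14, 3.14, 3.14, 3.14].

INTERFACE

Orientations are given as [roll, pitch, yaw] about the fixed x, y, z axes, in that order (R = Rz(yaw) Ry(pitch) Rx(roll)).
In Python, from cell import sensors, read_camera, hand_in gives the robot as it stands. The module is installed in compiled form; this text tells all that it offers.
- The arm moves only by the tool send_rows, never from a script. Its argument "motion" is a list that holds one entry, the list of rows, each a list of 4 numbers: the shift along the tool's x, y, z in m, then the turn about the tool's y in degrees. In form: [[[tx, ty, tz, twist], ...]]. A call has 1 to 8 rows; each row is the pose to reach, as a shift and turn from the pose measured when the call began, along the tool's axes at that moment; what a row does not reach only later rows make up. A row lasts 1/10 s, in which the tool goes at most 50 mm and 8.59 degrees, less where a joint would pass 70% of its speed; a pose out of reach is approached as far as the arm can. A call with a gripper value outside its range is refused whole. "gripper" is the opening, from 0 (shut) to 1 (fully open), set as the call begins (left out, the last holds). The fingers move at their own pace and stop on an object; "grip_force" is the grip in N (left out, the last holds). Time passes only in rows, so rows that repeat a pose let the fingers close. It gives the time, the measured TCP pose, the force and the opening at its end, in the units of the state.
- sensors.observe(): the state, without advancing time (a new reading comes with each control period).
- read_camera(name): name is "scene" or "top" or "wrist"; returns a dict with "frame" (400x640x3 uint8, red, green, blue), "fx", "fy", "cx", "cy" (pixels), "extrinsics" (4x4, takes a point from world to camera coordinates). Camera axes: x right, y up, looking along -z (the intrinsics and any distortion apply to the point x, -y, -z); pixel columns grow to the right and rows downward; lengths in m; the calibration is good to about 2 mm. A picture is of the moment at which its call begins. There is no depth.
- hand_in(): hands the job in, once; it reports no verdict.
The state is a dict: "time": time; "qpos": joint angles; "qvel": joint speeds; "joint_efforts": joint torques, N m; "tool_pos": TCP position; "tool_rot": TCP orientation; "contact_force": force on the tool from outside, world axes, zero at the start; "torque": the same for the moment, N m; "opening": finger opening in m.
Only numpy, scipy, OpenCV 4.12 (cv2) and the standard library are available. Lean on these libraries where they do the work, as an engineer would, in place of code of your own. Each camera call takes 0.05 s, during which the arm holds its last target.

TASK

Make up the wooden serving tray: lift the kettle by its top handle off the steel stand and set it down gently in the big round pocket of the tray, its spout pointing out over the tray's short edge beside that pocket, away from the other two pockets. Set the little dipping dish upright in the small round pocket and the clear snap-lid container upright in the rectangular pocket, each sitting fully down in its pocket. Do not tip the kettle or drop anything, and leave the bottle, the cup, the tongs and the big pot lid where they are.

Things in the scene. Friction and masses are not known exactly. Their poses are not given: they have to be found in the camera images.
- kettle: pale green enamel kettle, lid fixed, 0.4-0.75 kg, starts on the stand. Origin: centre of underside; z up, x towards spout. Foot 100 mm across, 12 mm high; belly 120 mm across at 35 mm; lid knob top at 109 mm. Rigid arched handle over it in its x-z plane (legs at x = +-52 mm), 168 mm high in all. Centre of mass within 3 mm of the z axis
- kettle_handle (a point): middle of the kettle's black handle grip, 160 mm above the kettle's origin on its z axis: a straight level bar along the kettle's x, 72 mm long, 16 mm wide (y) and 16 mm high, with 51 mm of free space below its centre
- kettle_spout (a point): tip of the kettle's spout, 95 mm in front of (kettle +x) and 92 mm above the kettle's origin; the tip's rounded end reaches 101 mm out
- stand: round steel pot stand on four legs, fixed, 128 mm across (feet 142 mm), left or right of the middle with the tray on the other side (varies). Origin on the worktop below its centre. The kettle's foot stands 56 mm above the worktop inside a lip 116 mm across inside, lip top at 64 mm: lift the kettle clear of it first
- tray: light wooden serving tray fixed to the worktop, 200 mm (its x) by 270 mm (its y), 16 mm thick, with three flat-floored pockets 8 mm deep. Origin: centre of its underside on the worktop
- pocket_kettle (a point): centre of the floor of the big round pocket, 112 mm across, floor 8 mm above the worktop and 8 mm below the tray's top, at tray (0, -60 mm); axes as the tray's. The short edge nearest this pocket lies 75 mm from here towards -y of this frame: the spout must point that way (-y, within about 45 degrees)
- pocket_dish (a point): centre of the floor of the small round pocket, 74 mm across, floor 8 mm above the worktop and 8 mm below the tray's top, at tray (-55, 70 mm); axes as the tray's
- pocket_box (a point): centre of the floor of the rectangular pocket, 68 mm along its x and 98 mm along its y, floor 8 mm above the worktop and 8 mm below the tray's top, at tray (50, 70 mm); axes as the tray's
- dish: small white ceramic dipping dish, round, open at the top, 64 mm outside diameter with upright sides, 30 mm high, wall and floor 5 mm, 90 g, loose on the worktop. Origin: centre of its underside
- box: clear plastic container with a white snap lid that stays shut, 60 mm (its x) by 90 mm (its y; 96 mm over the snap tabs), 55 mm high, 160 g, loose on the worktop; its two long sides are flat and can be pinched across the 60 mm. Origin: centre of its underside; either way round fits the pocket
- bottle: bystander: amber glass bottle, 58 mm across, 200 mm high, loose. Origin: centre of its underside
- cup: bystander: white ceramic cup without handle, 68 mm across at the rim, 75 mm high, loose. Origin: centre of its underside
- tongs: bystander: stainless tongs lying flat at the far side, 240 mm long along its x, 80 mm wide, up to 12 mm high. Origin: middle of its underside
- lid: bystander: pale green enamel stockpot lid with a black knob, 200 mm across, 48 mm high, lying at the far side. Origin: centre of its underside
There are look-alikes about, which are no part of the job. What is shaped like the box but pink or red is not meant.

How it is judged:
At the end, for the whole second after the job is handed in: Kettle, dish and container stand upright (0.1 rad), at rest, fully down in their own pockets (underside within 4 mm of its floor; centre within 12 mm for the kettle, 10 mm for the others); spout tip more than 60 mm from the pocket centre towards the short edge beside it (horizontal distance between kettle and pocket_kettle below 0.012 m and z of kettle in the frame of pocket_kettle below 0.004 m and angle between each of kettle, dish, box's own z axis and vertical below 0.1 rad and linear speed of each of kettle, dish, box below 0.03 m/s and y of kettle_spout in the frame of pocket_kettle below -0.06 m and horizontal distance between dish and pocket_dish below 0.01 m and z of dish in the frame of pocket_dish below 0.004 m and horizontal distance between box and pocket_box below 0.01 m and z of box in the frame of pocket_box below 0.004 m); the robot touches nothing.
It fails at once if the kettle is tipped by more than 0.6 rad (angle between kettle's own z axis and vertical above 0.6 rad).
It fails at once if the kettle, dish or container is dropped (falls at over 0.5 m/s out of the grip, as from more than 13 mm) ((linear speed of kettle above 0.5 m/s and contact force between kettle and the fingers below 0.01 N) or (linear speed of dish above 0.5 m/s and contact force between dish and the fingers below 0.01 N) or (linear speed of box above 0.5 m/s and contact force between box and the fingers below 0.01 N)).
It fails at once if the bottle, cup, tongs or pot lid is moved by more than 30 mm (distance of any of bottle, cup, tongs, lid from where it was at the start of the episode above 0.03 m).
It fails at once if the bottle or the cup is tipped over (angle between any of bottle, cup's own z axis and vertical above 0.5 rad).
It also fails if it takes over 72 s, if anything falls off the work surface, if the arm or the gripper's body presses on something with over 40 N, if the wrist force passes 120 N, or if a joint passes its speed limit or range.

## Working session

There is one attempt and no reset: what is moved stays moved. The work goes in short steps, Python scripts to look and compute and a tool call to move; the robot and the scene stay as the last step left them, time stands still between calls to the robot, and variables do not carry over. Pictures are saved under pics/ and viewed, and the job is handed in when it is done.

Besides the shell and the picture viewer there is one more tool, called after ">>>" as name(argument=value, ...) on one line, values as JSON. send_rows: Moves the arm, as the interface text tells. Its arguments: {"type":"object","properties":{"motion":{"type":"array"},"gripper":{"type":"number"},"grip_force":{"type":"number"}},"required":["motion"]}

```bash
mkdir -p pics; cat > h.py <<'E'
import numpy as np,cv2
from cell import sensors, read_camera, hand_in
def snap(n,fn):
    c=read_camera(n); cv2.imwrite('pics/'+fn,cv2.cvtColor(c['frame'],cv2.COLOR_RGB2BGR)); 
    np.savez('pics/'+fn[:-4]+'.npz',**c); return c
def ray(c,u,v):
    E=np.array(c['extrinsics']);R=E[:3,:3];t=E[:3,3]
    d=np.array([(u-c['cx'])/c['fx'],-(v-c['cy'])/c['fy'],-1.]);return -R.T@t,R.T@d
def onplane(c,u,v,z):
    o,d=ray(c,u,v);return o+d*(z-o[2])/d[2]
def proj(c,p):
    E=np.array(c['extrinsics']);q=E[:3,:3]@np.array(p)+E[:3,3]
    return c['cx']+c['fx']*q[0]/-q[2],c['cy']-c['fy']*q[1]/-q[2]
def load(fn): return dict(np.load('pics/'+fn+'.npz'))
E
python3 - <<'E'
from h import *
for n in('scene','top','wrist'):
    c=snap(n,n+'0.png'); print(n,c.keys(),c['fx'],c['fy'],c['cx'],c['cy']);print(np.round(c['extrinsics'],3))
print(sensors.observe())
E
```

```text
scene dict_keys(['frame', 'fx', 'fy', 'cx', 'cy', 'extrinsics']) 407.25205886001663 407.25205886001663 322.29369586649966 203.17714967995224
[[ 0.196  0.981  0.004 -0.087]
 [-0.731  0.143  0.667  0.271]
 [ 0.653 -0.134  0.745 -1.807]
 [ 0.     0.     0.     1.   ]]
top dict_keys(['frame', 'fx', 'fy', 'cx', 'cy', 'extrinsics']) 397.2773918221264 397.2773918221264 328.52735682351846 198.20194443088226
[[ 0.021 -1.    -0.005 -0.   ]
 [ 0.978  0.019  0.209 -0.567]
 [-0.209 -0.009  0.978 -1.209]
 [ 0.     0.     0.     1.   ]]
wrist dict_keys(['frame', 'fx', 'fy', 'cx', 'cy', 'extrinsics']) 358.2482842742174 358.2482842742174 321.42692887826837 193.24063081991977
[[ 0.303  0.953 -0.001 -0.524]
 [-0.906  0.288 -0.31   0.039]
 [-0.295  0.095  0.951 -0.392]
 [ 0.     0.     0.     1.   ]]
{'time': 0.15, 'qpos': array([ 1.11601851e+00,  3.42542845e-01,  1.52476665e+00, -6.21119817e-06,
        1.27544782e+00, -1.45991219e-01]), 'qvel': array([ 0.00072902, -0.00072028, -0.00274739,  0.00034424,  0.00019423,
       -0.00061948]), 'joint_efforts': array([ 1.24963557e-03, -4.31470156e+01, -2.44354498e+01,  7.16662081e-02,
        5.37441729e-02, -7.23415064e-05]), 'tool_pos': array([0.15940175, 0.4999245 , 0.25122571]), 'tool_rot': array([-1.57194946e+00,  1.63549280e-04, -3.08784884e-01]), 'contact_force': array([-0.8802455 , -0.01636851,  0.24682174]), 'torque': array([0.01700821, 0.02604948, 0.03209848]), 'opening': 0.09158943946693267}
```

View pics/scene0.png

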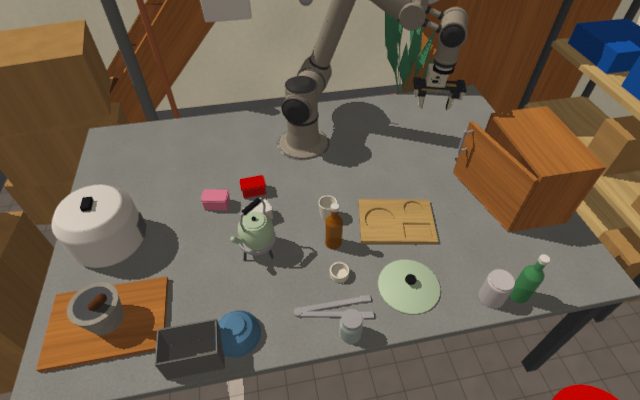

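View pics/top0.png

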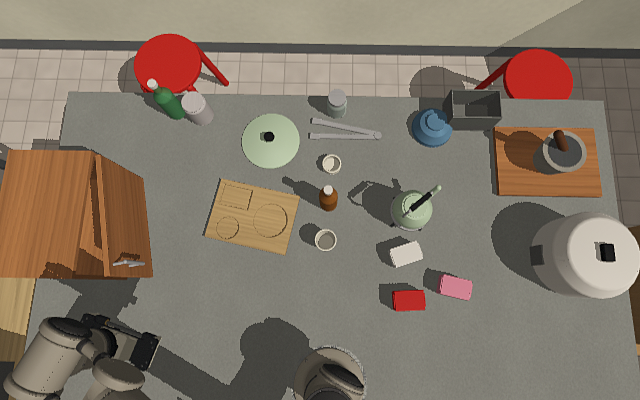

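View pics/wrist0.png

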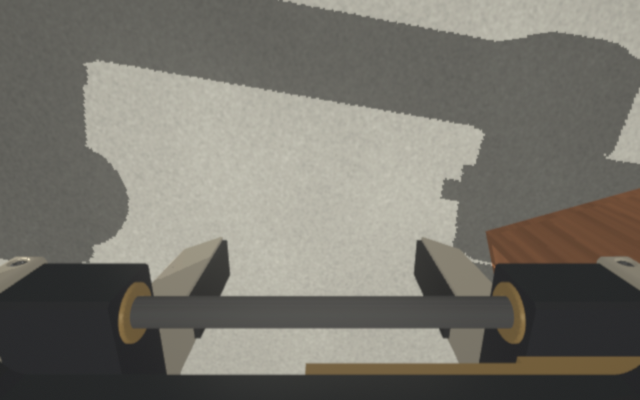

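The pictures show these candidates. Box: white lid at top (406,254), pink (456,287) and red (409,300); the white one fits. Dish: small round at top (332,163); the taller round at (326,240) is the cup. The kettle is at top (412,208) and the tray at (252,216). I'll enlarge to confirm.

```bash
python3 - <<'E'
from h import *
t=cv2.imread('pics/top0.png'); s=cv2.imread('pics/scene0.png')
cv2.imwrite('pics/ta.png',cv2.resize(t[170:260,195:310],(800,626),interpolation=cv2.INTER_CUBIC)[:600])
cv2.imwrite('pics/tb.png',cv2.resize(t[145:275,305:455],None,fx=4.5,fy=4.5,interpolation=cv2.INTER_CUBIC))
cv2.imwrite('pics/sa.png',cv2.resize(s[165:295,190:440],None,fx=3.2,fy=3.2,interpolation=cv2.INTER_CUBIC))
E
```

```text
(no output)
```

View pics/ta.png

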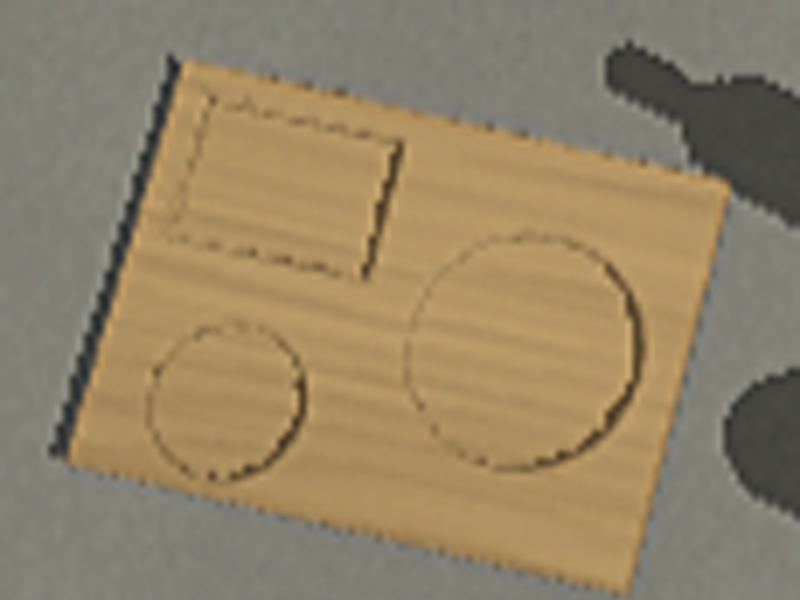

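View pics/tb.png

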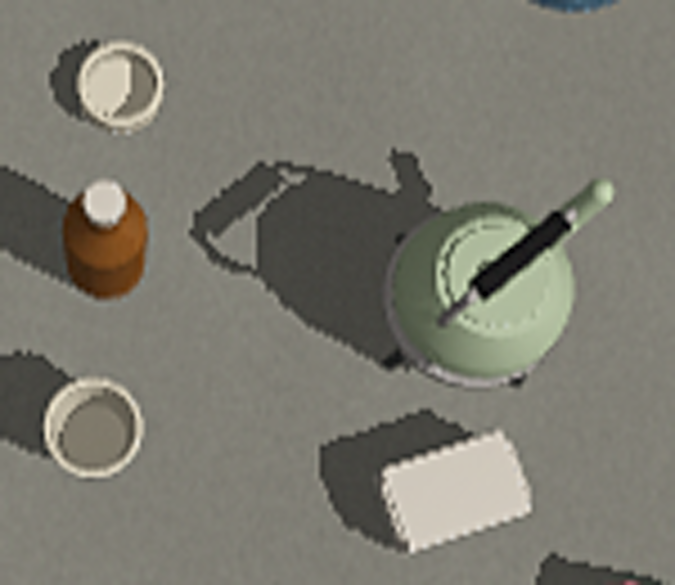

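View pics/sa.png

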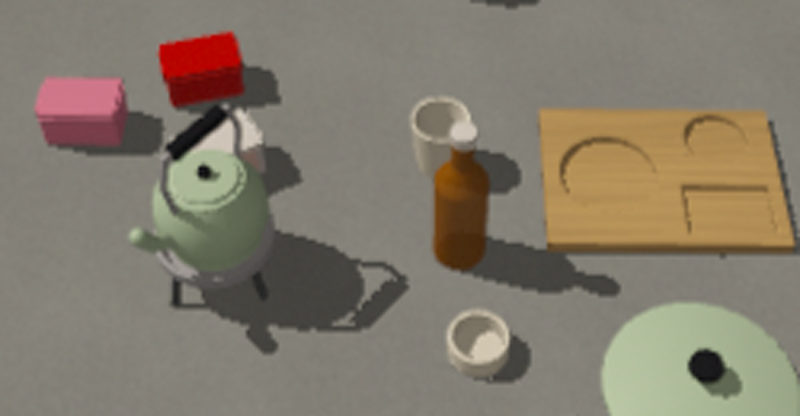

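```bash
cat > meas.py <<'E'
from h import *
c=load('top0');f=c['frame'];hsv=cv2.cvtColor(f,cv2.COLOR_RGB2HSV)
def big(m,x0,y0,x1,y1):
    k=np.zeros(m.shape,np.uint8);k[y0:y1,x0:x1]=(m[y0:y1,x0:x1]>0)*255
    cs,_=cv2.findContours(k,cv2.RETR_EXTERNAL,cv2.CHAIN_APPROX_NONE);return max(cs,key=cv2.contourArea)
def P(c,pts,z): return np.array([onplane(c,u,v,z)[:2] for u,v in pts])
m=cv2.inRange(hsv,(8,60,60),(30,255,255))
ct=big(m,195,170,305,260)
W=P(c,ct[:,0,:],.016)*1000
r=cv2.minAreaRect(W.astype(np.float32));print('tray',r)
# orient: +y local is from kettle pocket side (world -y) to other side
cen=np.array(r[0]);b=cv2.boxPoints(r)
e1,e2=b[1]-b[0],b[2]-b[1]; L=e1 if np.linalg.norm(e1)>np.linalg.norm(e2) else e2
L=L/np.linalg.norm(L)
if L[1]<0:L=-L
X=np.array([L[1],-L[0]]);yaw=np.degrees(np.arctan2(X[1],X[0]));print('tray yaw',yaw)
for n,p in dict(kettle=(0,-60),dish=(-55,70),box=(50,70)).items():
    w=cen+p[0]*X+p[1]*L;print(n,w)
    print('  px',proj(c,(w[0]/1000,w[1]/1000,.008)))
gray=hsv[...,1]
m=cv2.inRange(hsv,(0,0,120),(180,60,255))
k=cv2.inRange(f,(175,165,150),(255,255,255))
ct=big(k,375,230,435,275);W=P(c,ct[:,0,:],.055)*1000;print('box',cv2.minAreaRect(W.astype(np.float32)))
k=cv2.inRange(f,(160,150,135),(255,255,255))
ct=big(k,315,145,350,180);W=P(c,ct[:,0,:],.030)*1000;print('dish',cv2.minEnclosingCircle(W.astype(np.float32)),cv2.fitEllipse(W.astype(np.float32)))
ct=big(k,310,225,345,258);W=P(c,ct[:,0,:],.075)*1000;print('cup',cv2.minEnclosingCircle(W.astype(np.float32)))
k=cv2.inRange(f,(0,0,0),(45,45,45));ct=big(k,405,180,440,215);print('grip px',cv2.minAreaRect(ct))
W=P(c,ct[:,0,:],.222)*1000;print('grip',cv2.minAreaRect(W.astype(np.float32)),W.mean(0))
k=cv2.inRange(f,(180,175,165),(255,255,255));ct=big(k,320,180,337,197);print('bottle cap',P(c,ct[:,0,:],.2).mean(0))
s=load('scene0');fs=s['frame']
k=cv2.inRange(fs,(0,0,0),(45,45,45));ct=big(k,235,195,268,217);print('scene grip px',cv2.minAreaRect(ct))
W=P(s,ct[:,0,:],.216)*1000;print('grip scene',cv2.minAreaRect(W.astype(np.float32)),W.mean(0))
E
python3 meas.py
```

```text
tray ((512.6912231445312, 261.103271484375), (273.083251953125, 203.17181396484375), 78.28284454345703)
tray yaw -11.717156
kettle [500.50639248 202.35354996]
  px (np.float64(270.21351872532637), np.float64(220.0596609214966))
dish [473.05294609 340.81404305]
  px (np.float64(227.65016920179536), np.float64(227.49963044088454))
box [575.86496162 319.4905901 ]
  px (np.float64(236.30483847792783), np.float64(197.00976460259997))
box ((395.810546875, -233.54568481445312), (57.093650817871094, 95.62287902832031), 19.35325813293457)
dish ((690.1234741210938, 5.819103240966797), 35.364830017089844) ((692.24560546875, 3.7560062408447266), (58.61221694946289, 66.53386688232422), 108.35563659667969)
cup ((433.0745544433594, 18.741548538208008), 34.37080383300781)
grip px ((420.2377014160156, 200.88523864746094), (4.737364292144775, 24.839153289794922), 50.194427490234375)
grip ((529.7257690429688, -244.473876953125), (12.951050758361816, 71.06208801269531), 40.406124114990234) [ 529.81636262 -244.93197939]
bottle cap [0.56260267 0.0129379 ]
scene grip px ((251.0088653564453, 205.86727905273438), (5.079893112182617, 21.260292053222656), 48.8140754699707)
grip scene ((530.7454833984375, -244.70223999023438), (19.3748722076416, 73.4453125), 42.52885437011719) [ 529.91348095 -243.85817024]
```

```bash
cat > d.py <<'E'
import sys
from h import *
from scipy.spatial.transform import Rotation as Ro
def show(x,y,z,yaw=None):
    s=sensors.observe();R=Ro.from_euler('xyz',s['tool_rot']).as_matrix();cy=np.degrees(s['tool_rot'][2])
    d=R.T@(np.array([x,y,z])-s['tool_pos'])
    print('t',round(s['time'],2),'pos',s['tool_pos'].round(4),'rot',np.degrees(s['tool_rot']).round(2),'F',s['contact_force'].round(1),'op',round(s['opening'],4))
    print('d(mm)',(d*1000).round(1),'twist',None if yaw is None else round((cy-yaw+180)%360-180,2))
if __name__=='__main__': show(*map(float,sys.argv[1:]))
E
python3 d.py .42 .2 .40 -17.7
```

```text
t 0.15 pos [0.1594 0.4999 0.2512] rot [-9.007e+01  1.000e-02 -1.769e+01] F [-0.9 -0.   0.2] op 0.0916
d(mm) [ 339.4 -148.6 -206.7] twist 0.01
```

>>> send_rows(motion=[[[0.04,-0.08,-0.02,0],[0.09,-0.15,-0.05,0],[0.13,-0.15,-0.08,0],[0.17,-0.15,-0.11,0],[0.22,-0.15,-0.13,0],[0.26,-0.15,-0.16,0],[0.3,-0.15,-0.18,0],[0.34,-0.15,-0.207,0]]], gripper=1)

```text
time: 0.95
tool_pos: [0.3846, 0.2409, 0.3997]
tool_rot: [-1.571, -0.0, -0.309]
contact_force: [1.0, 0.4, -1.1]
opening: 0.0918
```

```bash
python3 d.py .53 -.2445 .36 -48.8
```

```text
t 0.95 pos [0.3846 0.2409 0.3997] rot [-9.004e+01 -2.000e-02 -1.768e+01] F [ 1.   0.4 -1.1] op 0.0918
d(mm) [ 285.9   40.1 -418.3] twist 31.12
```

>>> send_rows(motion=[[[0.03,0.005,-0.04,4],[0.06,0.01,-0.08,8],[0.09,0.015,-0.12,12],[0.12,0.02,-0.16,16],[0.15,0.02,-0.2,20],[0.18,0.03,-0.24,24],[0.21,0.035,-0.28,28],[0.24,0.04,-0.33,31]]])

```text
time: 1.75
tool_pos: [0.5104, -0.1362, 0.3603]
tool_rot: [-1.571, 0.0, -0.852]
contact_force: [1.1, 0.1, 1.4]
opening: 0.0915
```

```bash
python3 d.py .53 -.2445 .36 -48.8
```

```text
t 1.75 pos [ 0.5104 -0.1362  0.3603] rot [-9.003e+01  2.000e-02 -4.883e+01] F [1.1 0.1 1.4] op 0.0915
d(mm) [ 94.4   0.3 -56.6] twist -0.03
```

>>> send_rows(motion=[[[0.04,0,-0.025,0],[0.075,0,-0.045,0],[0.0944,0,-0.0566,0],[0.0944,0,-0.0566,0],[0.0944,0,-0.0566,0]]])

```text
time: 2.25
tool_pos: [0.5297, -0.2446, 0.3597]
tool_rot: [-1.571, 0.002, -0.853]
contact_force: [-0.3, 0.0, -0.6]
opening: 0.0918
```

```bash
python3 d.py .53 -.2445 .222 -48.8; python3 -c "
from h import *
snap('wrist','w1.png');snap('top','top1.png')"
```

```text
t 2.25 pos [ 0.5297 -0.2446  0.3597] rot [-90.03   0.11 -48.89] F [-0.3  0.  -0.6] op 0.0918
d(mm) [  0.4 137.7   0.3] twist -0.09
```

View pics/w1.png

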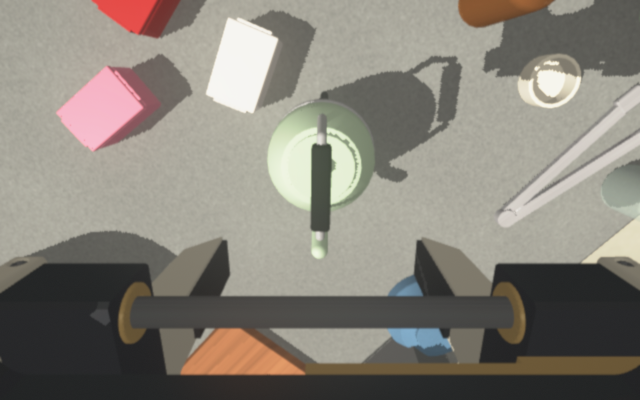

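The wrist view shows the grip vertical at u≈320 (rows 145-230), centred between the fingers. A quick numeric check before I go down.

```bash
python3 - <<'E'
from h import *
c=load('w1');f=c['frame']
k=np.zeros(f.shape[:2],np.uint8);k[130:245,300:340]=cv2.inRange(f,(0,0,0),(45,45,45))[130:245,300:340]
cs,_=cv2.findContours(k,0,1);ct=max(cs,key=cv2.contourArea);print(cv2.minAreaRect(ct))
W=np.array([onplane(c,u,v,.224)[:2] for u,v in ct[:,0,:]])*1000;print(cv2.minAreaRect(W.astype(np.float32)))
E
```

```text
Traceback (most recent call last):
ValueError: max() iterable argument is empty
```

```bash
python3 - <<'E'
from h import *
c=load('w1');f=c['frame'];print(f[180:184,320])
k=np.zeros(f.shape[:2],np.uint8);k[130:245,300:340]=cv2.inRange(f,(0,0,0),(75,75,75))[130:245,300:340]
k=cv2.morphologyEx(k,cv2.MORPH_OPEN,np.ones((7,7)))
cs,_=cv2.findContours(k,0,1);ct=max(cs,key=cv2.contourArea);print(cv2.minAreaRect(ct))
W=np.array([onplane(c,u,v,.224)[:2] for u,v in ct[:,0,:]])*1000;print(cv2.minAreaRect(W.astype(np.float32)))
E
```

```text
[[76 82 71]
 [76 82 70]
 [75 82 70]
 [76 82 70]]
((322.5, 222.0), (14.0, 11.0), 90.0)
((548.31005859375, -264.75592041015625), (8.953168869018555, 12.232017517089844), 41.18006896972656)
```

```bash
python3 - <<'E'
from h import *
c=load('w1');f=c['frame']
k=np.zeros(f.shape[:2],np.uint8);k[130:235,300:340]=cv2.inRange(f,(0,0,0),(100,100,100))[130:235,300:340]
k=cv2.morphologyEx(k,cv2.MORPH_OPEN,np.ones((7,7)))
cs,_=cv2.findContours(k,0,1);ct=max(cs,key=cv2.contourArea);print(cv2.minAreaRect(ct))
W=np.array([onplane(c,u,v,.224)[:2] for u,v in ct[:,0,:]])*1000;print(cv2.minAreaRect(W.astype(np.float32)))
E
```

```text
((320.5647888183594, 187.48492431640625), (18.36857795715332, 85.23085021972656), 0.9240454435348511)
((528.6536865234375, -244.8591766357422), (14.61087417602539, 69.95934295654297), 40.49431228637695)
```

>>> send_rows(motion=[[[0,0.03,0,0],[0,0.06,0,0],[0,0.09,0,0],[0,0.115,0,0],[0,0.13,0,0],[0,0.1377,0,0],[0,0.1377,0,0],[0,0.1377,0,0]]])

```text
time: 3.15
tool_pos: [0.5303, -0.2431, 0.2238]
tool_rot: [-1.571, -0.001, -0.851]
contact_force: [-0.1, 0.2, 0.5]
opening: 0.0918
```

>>> send_rows(motion=[[[0,0.0015,-0.001,0.5],[0,0.0015,-0.001,0.5],[0,0.0015,-0.001,0.5],[0,0.0015,-0.001,0.5],[0,0.0015,-0.001,0.5],[0,0.0015,-0.001,0.5],[0,0.0015,-0.001,0.5],[0,0.0015,-0.001,0.5]]], gripper=0, grip_force=50)

```text
time: 3.95
tool_pos: [0.5295, -0.2438, 0.2223]
tool_rot: [-1.571, -0.001, -0.859]
contact_force: [0.3, 0.2, 0.2]
opening: 0.0325
```

>>> send_rows(motion=[[[0,0,0,0],[0,0,0,0],[0,0,0,0]]])

```text
time: 4.25
tool_pos: [0.5294, -0.2439, 0.2222]
tool_rot: [-1.571, -0.001, -0.859]
contact_force: [-0.0, -0.2, -1.6]
opening: 0.0155
```

Gripped at 15.5 mm. I'll lift gently.

>>> send_rows(motion=[[[0,0,0,0],[0,-0.003,0,0],[0,-0.01,0,0],[0,-0.02,0,0],[0,-0.03,0,0],[0,-0.04,0,0],[0,-0.047,0,0],[0,-0.05,0,0]]])

```text
time: 5.05
tool_pos: [0.5297, -0.244, 0.2734]
tool_rot: [-1.57, -0.003, -0.859]
contact_force: [0.3, 0.2, -3.8]
opening: 0.0157
```

```bash
python3 d.py .53 -.2445 .40 -48.8; python3 -c "
from h import *
snap('scene','s2.png')
s=cv2.imread('pics/s2.png');cv2.imwrite('pics/s2c.png',cv2.resize(s[130:290,170:400],None,fx=3,fy=3))"
```

```text
t 5.05 pos [ 0.5297 -0.244   0.2734] rot [-89.97  -0.15 -49.24] F [ 0.3  0.2 -3.8] op 0.0157
d(mm) [   0.9 -126.6    0. ] twist -0.44
```

View pics/s2c.png

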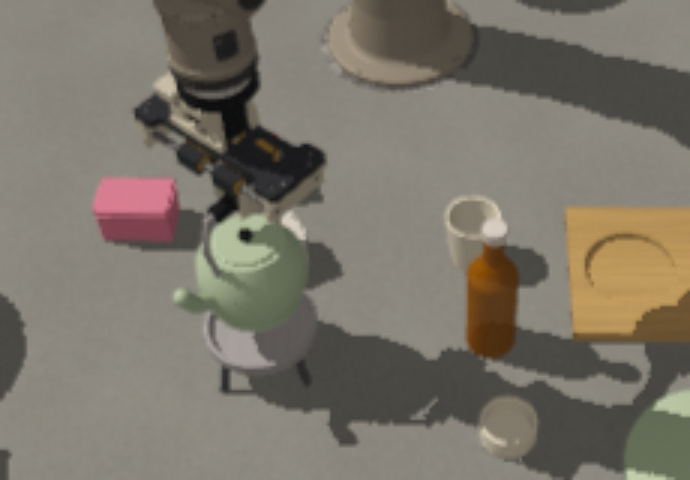

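The kettle hangs upright clear of the stand. Raising it further.

>>> send_rows(motion=[[[0,-0.01,0,0],[0,-0.03,0,0],[0,-0.05,0,0],[0,-0.07,0,0],[0,-0.09,0,0],[0,-0.11,0,0],[0,-0.122,0,0],[0,-0.127,0,0]]])

```text
time: 5.9
tool_pos: [0.5295, -0.2439, 0.4021]
tool_rot: [-1.57, -0.005, -0.859]
contact_force: [0.3, -0.1, -4.8]
opening: 0.0156
```

```bash
python3 d.py .5005 .2024 .40 -101
```

```text
t 5.9 pos [ 0.5295 -0.2439  0.4021] rot [-89.93  -0.27 -49.24] F [ 0.3 -0.1 -4.8] op 0.0156
d(mm) [-357.     0.8  269.4] twist 51.76
```

>>> send_rows(motion=[[[-0.004,0,0.003,0.5],[-0.012,0,0.009,1.5],[-0.025,0,0.019,3],[-0.04,0,0.03,5],[-0.058,0,0.044,8],[-0.076,0,0.057,11],[-0.095,0,0.072,14],[-0.114,0,0.086,17]]])

```text
time: 6.7
tool_pos: [0.5198, -0.1, 0.4008]
tool_rot: [-1.569, -0.003, -1.159]
contact_force: [0.5, -0.1, -4.8]
opening: 0.0159
```

```bash
python3 d.py .5005 .2024 .40 -101
```

```text
t 6.7 pos [ 0.5198 -0.1     0.4008] rot [-89.92  -0.16 -66.38] F [ 0.5 -0.1 -4.8] op 0.0159
d(mm) [-2.848e+02  2.000e-01  1.035e+02] twist 34.62
```

>>> send_rows(motion=[[[-0.024,0,0.009,3],[-0.05,0,0.018,6],[-0.077,0,0.028,9.5],[-0.104,0,0.038,13],[-0.131,0,0.048,16],[-0.158,0,0.057,19],[-0.185,0,0.067,22],[-0.212,0,0.077,26]]])

```text
time: 7.5
tool_pos: [0.5046, 0.1265, 0.3996]
tool_rot: [-1.57, -0.002, -1.615]
contact_force: [0.8, 0.2, -5.1]
opening: 0.0155
```

```bash
python3 d.py .5005 .2024 .40 -101
```

```text
t 7.5 pos [0.5046 0.1265 0.3996] rot [-89.95  -0.11 -92.53] F [ 0.8  0.2 -5.1] op 0.0155
d(mm) [-75.6  -0.6  -7.4] twist 8.47
```

>>> send_rows(motion=[[[-0.022,0,-0.002,2],[-0.042,0,-0.004,4.5],[-0.058,0,-0.006,7],[-0.07,0,-0.007,8.5],[-0.0756,0,-0.0074,8.5],[-0.0756,0,-0.0074,8.5],[-0.0756,0,-0.0074,8.5],[-0.0756,0,-0.0074,8.5]]])

```text
time: 8.3
tool_pos: [0.5006, 0.2017, 0.3993]
tool_rot: [-1.57, -0.002, -1.764]
contact_force: [-0.4, 1.2, -4.5]
opening: 0.0157
```

```bash
python3 d.py .5005 .2024 .25 -101; python3 -c "
from h import *
snap('scene','s3.png');snap('wrist','w3.png')"
```

```text
t 8.3 pos [0.5006 0.2017 0.3993] rot [ -89.94   -0.12 -101.06] F [-0.4  1.2 -4.5] op 0.0157
d(mm) [ -1.  149.3  -0.3] twist -0.06
```

View pics/w3.png

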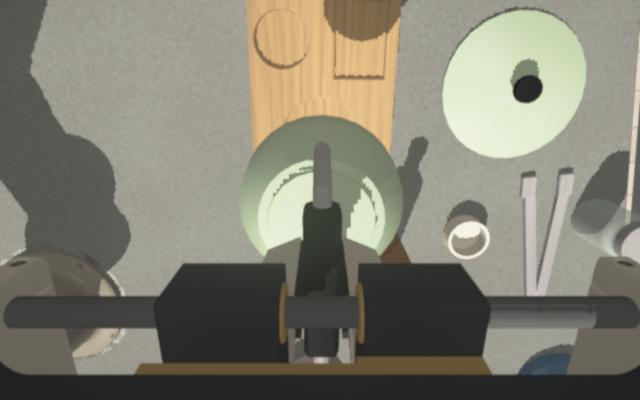

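View pics/s3.png

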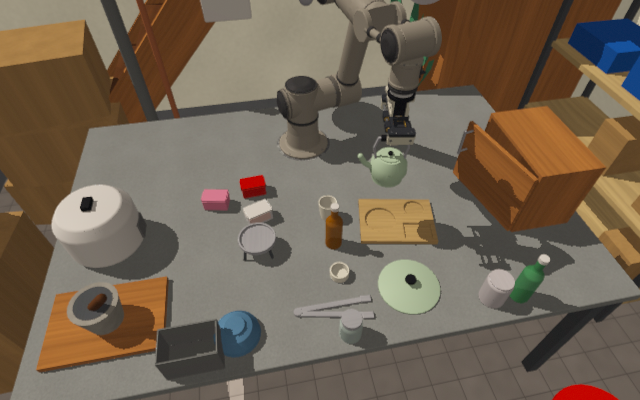

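>>> send_rows(motion=[[[0,0.01,0,0],[0,0.03,0,0],[0,0.055,0,0],[0,0.085,0,0],[0,0.115,0,0],[0,0.145,0,0],[0,0.17,0,0],[0,0.185,0,0]]])

```text
time: 9.2
tool_pos: [0.4995, 0.2008, 0.2115]
tool_rot: [-1.573, -0.004, -1.764]
contact_force: [-0.8, -0.1, -3.9]
opening: 0.0157
```

```bash
python3 d.py .5005 .2024 .1742 -101; python3 -c "
from h import *
c=snap('scene','s4.png');print(proj(c,(.5005,.2024,.016)))
s=cv2.imread('pics/s4.png');cv2.imwrite('pics/s4c.png',cv2.resize(s[100:260,300:460],None,fx=3.7,fy=3.7))"
```

```text
t 9.2 pos [0.4995 0.2008 0.2115] rot [ -90.14   -0.21 -101.09] F [-0.8 -0.1 -3.9] op 0.0157
d(mm) [-1.9 37.3  0.8] twist -0.09
(np.float64(379.4577284451216), np.float64(218.3701200007836))
```

View pics/s4c.png

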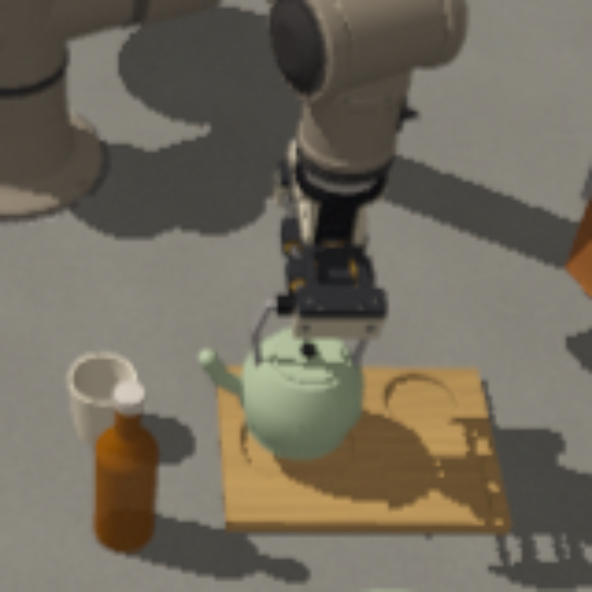

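The pocket centre in the first scene view (≈379.7,218.1) agrees with my projection (379.5,218.4). Lowering slowly.

>>> send_rows(motion=[[[-0.0019,0.005,0.001,0],[-0.0019,0.012,0.001,0],[-0.0019,0.018,0.001,0],[-0.0019,0.023,0.001,0],[-0.0019,0.027,0.001,0],[-0.0019,0.03,0.001,0],[-0.0019,0.032,0.001,0],[-0.0019,0.0335,0.001,0]]])

```text
time: 10.05
tool_pos: [0.5001, 0.2021, 0.1762]
tool_rot: [-1.576, -0.005, -1.764]
contact_force: [-0.5, 0.3, -5.2]
opening: 0.0153
```

```bash
python3 d.py .5005 .2024 .1742 -101
```

```text
t 10.05 pos [0.5001 0.2021 0.1762] rot [ -90.27   -0.27 -101.1 ] F [-0.5  0.3 -5.2] op 0.0153
d(mm) [-0.4  2.   0.4] twist -0.1
```

>>> send_rows(motion=[[[0,0.001,0,0],[0,0.002,0,0],[0,0.003,0,0],[0,0.0035,0,0],[0,0.0035,0,0]]])

```text
time: 10.55
tool_pos: [0.5003, 0.2023, 0.1744]
tool_rot: [-1.574, -0.004, -1.764]
contact_force: [-4.9, -1.4, 7.6]
opening: 0.0158
```

```bash
python3 d.py .5005 .2024 .1742 -101
```

```text
t 10.55 pos [0.5003 0.2023 0.1744] rot [ -90.17   -0.22 -101.09] F [-4.9 -1.4  7.6] op 0.0158
d(mm) [-0.1  0.2  0.2] twist -0.09
```

It has touched the floor (7.6 N up). Releasing.

>>> send_rows(motion=[[[0,-0.0005,0,0],[0,-0.0005,0,0],[0,-0.0005,0,0],[0,-0.0005,0,0],[0,-0.0005,0,0],[0,-0.0005,0,0]]], gripper=0.6)

```text
time: 11.15
tool_pos: [0.5003, 0.2023, 0.1748]
tool_rot: [-1.574, -0.004, -1.764]
contact_force: [0.2, 0.2, -0.4]
opening: 0.0542
```

>>> send_rows(motion=[[[0,-0.01,0,0],[0,-0.03,0,0],[0,-0.06,0,0],[0,-0.1,0,0],[0,-0.14,0,0],[0,-0.18,0,0],[0,-0.2,0,0],[0,-0.2,0,0]]])

```text
time: 11.95
tool_pos: [0.5018, 0.2032, 0.379]
tool_rot: [-1.567, -0.001, -1.764]
contact_force: [-0.0, 0.1, -0.3]
opening: 0.0551
```

```bash
python3 d.py .396 -.2335 .35 -70.65; python3 -c "
from h import *
snap('wrist','w5.png');snap('scene','s5.png')
s=cv2.imread('pics/s5.png');cv2.imwrite('pics/s5c.png',cv2.resize(s[100:260,300:460],None,fx=3.7,fy=3.7))"
```

```text
t 11.95 pos [0.5018 0.2032 0.379 ] rot [-8.9780e+01 -4.0000e-02 -1.0109e+02] F [-0.   0.1 -0.3] op 0.0551
d(mm) [448.9  29.2 -20. ] twist -30.44
```

View pics/s5c.png

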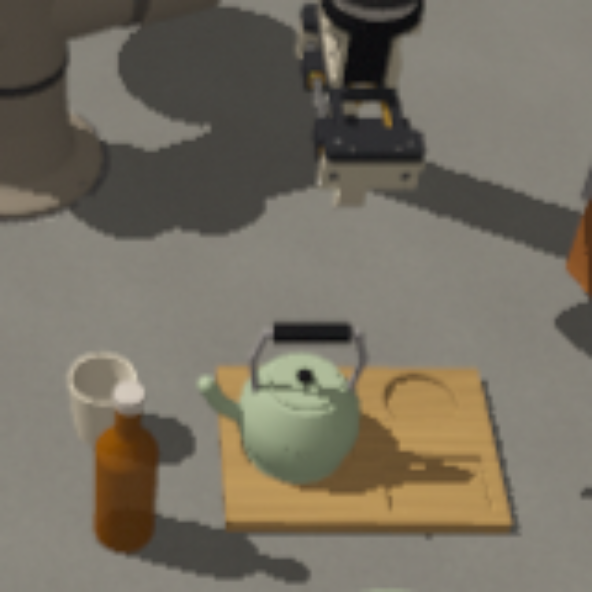

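View pics/w5.png

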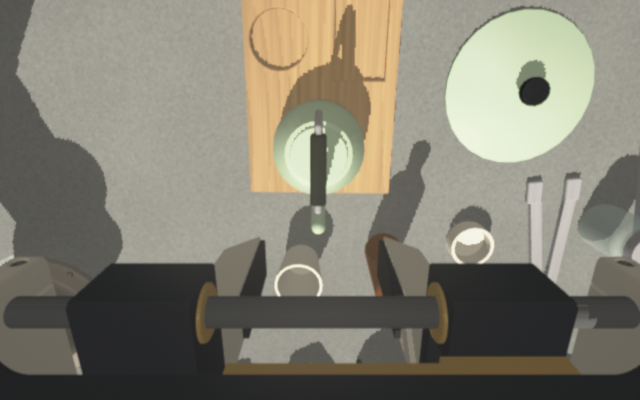

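Scene view: the kettle is upright in the big pocket, spout over the left short edge. Now the box.

>>> send_rows(motion=[[[0.03,0,0,-2],[0.07,0,0,-5],[0.115,0,-0.004,-8],[0.16,0,-0.006,-11],[0.205,0,-0.008,-14],[0.25,0,-0.01,-18],[0.3,0,-0.012,-22],[0.345,0,-0.015,-26]]], gripper=0.85)

```text
time: 12.85
tool_pos: [0.4184, -0.1344, 0.3746]
tool_rot: [-1.578, -0.0, -1.308]
contact_force: [0.5, -0.1, -0.2]
opening: 0.0779
```

```bash
python3 d.py .396 -.2335 .30 -70.65
```

```text
t 12.85 pos [ 0.4184 -0.1344  0.3746] rot [-9.038e+01 -1.000e-02 -7.493e+01] F [ 0.5 -0.1 -0.2] op 0.0779
d(mm) [ 89.8  74.9 -46.9] twist -4.28
```

>>> send_rows(motion=[[[0.035,0.03,-0.02,-2],[0.065,0.055,-0.035,-4],[0.085,0.07,-0.045,-4.3],[0.09,0.075,-0.047,-4.3],[0.09,0.075,-0.047,-4.3],[0.09,0.075,-0.047,-4.3]]])

```text
time: 13.45
tool_pos: [0.3962, -0.2329, 0.3]
tool_rot: [-1.577, 0.001, -1.232]
contact_force: [0.4, -0.2, 0.8]
opening: 0.0783
```

```bash
python3 d.py .396 -.2335 .06 -70.65; python3 - <<'E'
from h import *
c=snap('wrist','w6.png');f=c['frame']
k=cv2.inRange(f,(150,140,130),(255,255,255));k[255:]=0
cs,_=cv2.findContours(k,0,1)
for ct in cs:
    if cv2.contourArea(ct)<1500: continue
    W=np.array([onplane(c,u,v,.055)[:2] for u,v in ct[:,0,:]])*1000
    print(cv2.minAreaRect(ct),cv2.minAreaRect(W.astype(np.float32)))
E
```

```text
t 13.45 pos [ 0.3962 -0.2329  0.3   ] rot [-9.038e+01  4.000e-02 -7.060e+01] F [ 0.4 -0.2  0.8] op 0.0783
d(mm) [  0.7 240.    1.2] twist 0.05
((319.5, 127.0), (254.0, 639.0), 90.0) ((382.58770751953125, -216.02072143554688), (750.510498046875, 268.38275146484375), 19.654827117919922)
```

View pics/w6.png

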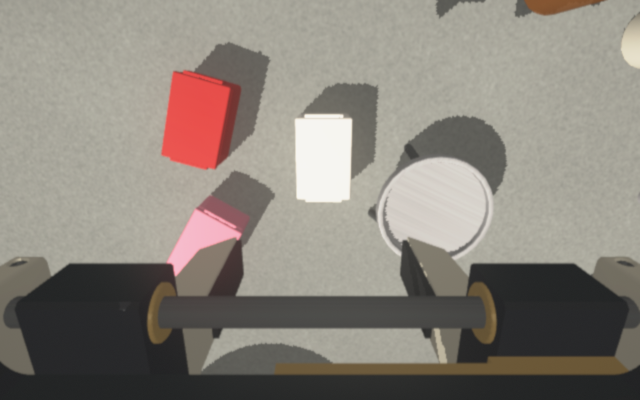

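```bash
python3 - <<'E'
from h import *
c=load('w6');f=c['frame']
k=cv2.inRange(f,(222,215,205),(255,255,255));m=np.zeros_like(k);m[90:230,270:375]=k[90:230,270:375]
cs,_=cv2.findContours(m,0,1);ct=max(cs,key=cv2.contourArea)
W=np.array([onplane(c,u,v,.055)[:2] for u,v in ct[:,0,:]])*1000
print(cv2.minAreaRect(ct),cv2.minAreaRect(W.astype(np.float32)))
E
```

```text
((323.0, 158.0), (86.0, 56.0), 90.0) ((395.90740966796875, -233.689208984375), (59.29669952392578, 94.4455795288086), 19.380599975585938)
```

>>> send_rows(motion=[[[0.0007,0.04,0.001,0],[0.0007,0.085,0.001,0],[0.0007,0.13,0.001,0],[0.0007,0.17,0.001,0],[0.0007,0.2,0.001,0],[0.0007,0.22,0.001,0],[0.0007,0.22,0.001,0],[0.0007,0.22,0.001,0]]])

```text
time: 14.3
tool_pos: [0.3971, -0.2333, 0.0813]
tool_rot: [-1.576, -0.001, -1.23]
contact_force: [0.6, 0.5, 0.0]
opening: 0.0781
```

```bash
python3 d.py .3959 -.2336 .042 -70.65
```

```text
t 14.3 pos [ 0.3971 -0.2333  0.0813] rot [-9.032e+01 -5.000e-02 -7.050e+01] F [0.6 0.5 0. ] op 0.0781
d(mm) [-0.2 39.3 -1. ] twist 0.15
```

>>> send_rows(motion=[[[0,0.015,-0.001,0],[0,0.03,-0.001,0],[0,0.039,-0.001,0],[0,0.0393,-0.001,0],[0,0.0393,-0.001,0]]])

```text
time: 14.8
tool_pos: [0.3965, -0.234, 0.0428]
tool_rot: [-1.576, -0.002, -1.23]
contact_force: [0.1, 0.2, 0.2]
opening: 0.0782
```

>>> send_rows(motion=[[[0,0,0,0],[0,0,0,0],[0,0,0,0],[0,0,0,0],[0,0,0,0],[0,0,0,0]]], gripper=0, grip_force=20)

```text
time: 15.4
tool_pos: [0.3968, -0.2342, 0.0434]
tool_rot: [-1.575, -0.003, -1.23]
contact_force: [0.0, 1.7, 6.4]
opening: 0.0595
```

>>> send_rows(motion=[[[0,0,0,0],[0,-0.003,0,0],[0,-0.01,0,0],[0,-0.02,0,0],[0,-0.03,0,0],[0,-0.04,0,0],[0,-0.047,0,0],[0,-0.05,0,0]]])

```text
time: 16.2
tool_pos: [0.3973, -0.2343, 0.0944]
tool_rot: [-1.574, -0.004, -1.23]
contact_force: [-0.3, 0.8, -1.3]
opening: 0.0602
```

>>> send_rows(motion=[[[0,-0.015,0,0],[0,-0.045,0,0],[0,-0.075,0,0],[0,-0.105,0,0],[0,-0.135,0,0],[0,-0.16,0,0],[0,-0.175,0,0],[0,-0.18,0,0]]])

```text
time: 17.0
tool_pos: [0.3979, -0.2336, 0.276]
tool_rot: [-1.573, -0.007, -1.23]
contact_force: [0.1, -0.3, -1.1]
opening: 0.0598
```

```bash
python3 d.py .5759 .3195 .27 -101.7; python3 -c "
from h import *
snap('scene','s6.png');snap('wrist','w6b.png')"
```

```text
t 17.0 pos [ 0.3979 -0.2336  0.276 ] rot [-90.11  -0.39 -70.49] F [ 0.1 -0.3 -1.1] op 0.0598
d(mm) [-461.9    2.2  352.5] twist 31.21
```

View pics/s6.png

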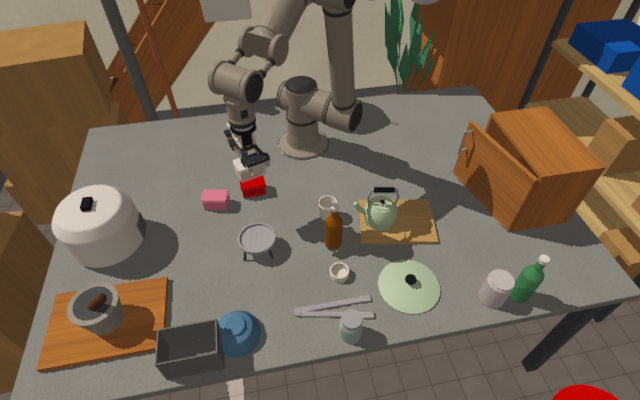

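View pics/w6b.png

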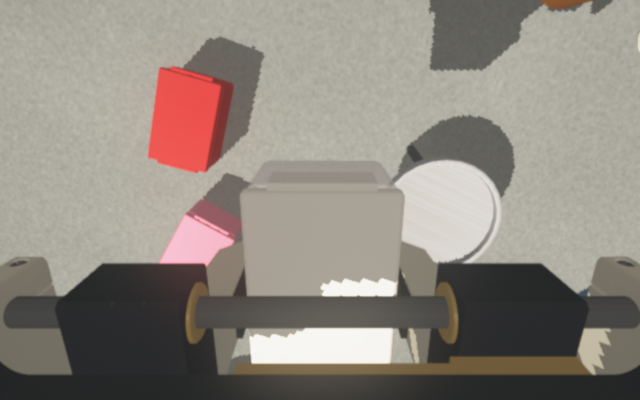

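>>> send_rows(motion=[[[-0.008,-0.005,0.006,0],[-0.024,-0.015,0.018,2],[-0.047,-0.025,0.036,4],[-0.075,-0.025,0.057,6],[-0.103,-0.025,0.079,8],[-0.132,-0.025,0.101,10],[-0.16,-0.025,0.122,12],[-0.189,-0.025,0.144,14]]])

```text
time: 17.9
tool_pos: [0.4699, -0.0048, 0.2973]
tool_rot: [-1.575, -0.005, -1.476]
contact_force: [0.9, -0.3, -2.6]
opening: 0.0598
```

```bash
python3 d.py .5759 .3195 .30 -101.7
```

```text
t 17.9 pos [ 0.4699 -0.0048  0.2973] rot [-90.22  -0.28 -84.57] F [ 0.9 -0.3 -2.6] op 0.0598
d(mm) [-312.8   -4.7  136.2] twist 17.13
```

>>> send_rows(motion=[[[-0.033,-0.004,0.014,2],[-0.068,-0.004,0.03,4],[-0.104,-0.004,0.045,6],[-0.14,-0.004,0.061,8],[-0.176,-0.004,0.077,10],[-0.212,-0.004,0.092,12],[-0.245,-0.004,0.107,14],[-0.27,-0.004,0.118,16]]])

```text
time: 18.7
tool_pos: [0.5613, 0.278, 0.298]
tool_rot: [-1.576, -0.007, -1.755]
contact_force: [-1.2, -0.0, -2.7]
opening: 0.0601
```

```bash
python3 d.py .5759 .3195 .30 -101.7
```

```text
t 18.7 pos [0.5613 0.278  0.298 ] rot [ -90.28   -0.37 -100.57] F [-1.2 -0.  -2.7] op 0.0601
d(mm) [-43.5  -2.3   6.8] twist 1.13
```

>>> send_rows(motion=[[[-0.02,0,0.003,0.5],[-0.034,0.0,0.005,1],[-0.043,0,0.0068,1.1],[-0.0435,0,0.0068,1.1],[-0.0435,0.02,0.0068,1.1],[-0.0435,0.06,0.0068,1.1],[-0.0435,0.1,0.0068,1.1],[-0.0435,0.13,0.0068,1.1]]])

```text
time: 19.5
tool_pos: [0.5739, 0.3175, 0.1652]
tool_rot: [-1.578, -0.009, -1.775]
contact_force: [-0.0, -0.2, -1.4]
opening: 0.0594
```

```bash
python3 d.py .5759 .3195 .08 -101.7
```

```text
t 19.5 pos [0.5739 0.3175 0.1652] rot [ -90.41   -0.49 -101.71] F [-0.  -0.2 -1.4] op 0.0594
d(mm) [-3.  85.1  2.1] twist -0.01
```

>>> send_rows(motion=[[[-0.003,0.02,0.002,0],[-0.003,0.045,0.002,0],[-0.003,0.065,0.002,0],[-0.003,0.078,0.002,0],[-0.003,0.085,0.002,0],[-0.003,0.087,0.002,0],[-0.003,0.087,0.002,0]]])

```text
time: 20.2
tool_pos: [0.5761, 0.3195, 0.0788]
tool_rot: [-1.577, -0.008, -1.775]
contact_force: [0.4, -0.3, -2.6]
opening: 0.0601
```

```bash
python3 d.py .5759 .3195 .0514 -101.7;  python3 -c "
from h import *
snap('scene','s7.png');snap('wrist','w7.png')
s=cv2.imread('pics/s7.png');cv2.imwrite('pics/s7c.png',cv2.resize(s[130:260,320:480],None,fx=4.5,fy=4.5))"
```

```text
t 20.2 pos [0.5761 0.3195 0.0788] rot [ -90.36   -0.46 -101.71] F [ 0.4 -0.3 -2.6] op 0.0601
d(mm) [-0.2 27.4 -0. ] twist -0.01
```

View pics/s7c.png

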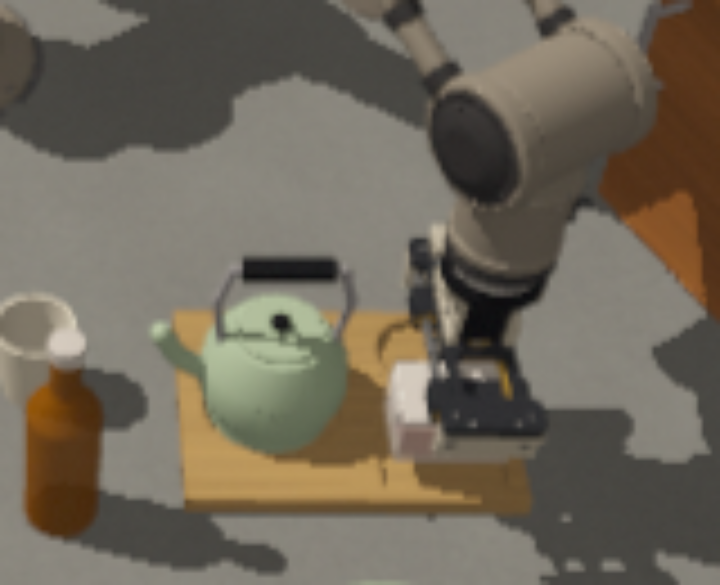

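View pics/w7.png

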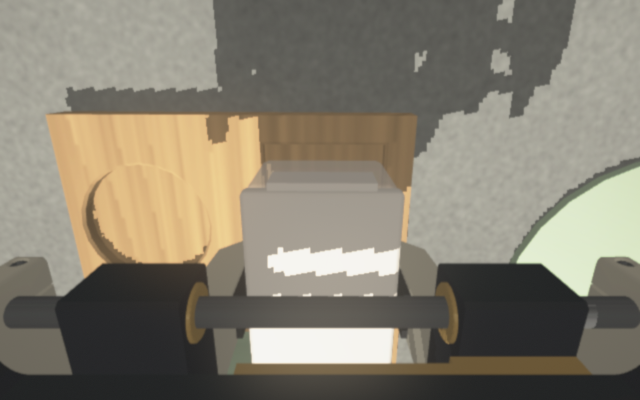

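Aligned with the pocket (its far edge shows at wrist (262-385,143), square to the box). Lowering slowly.

>>> send_rows(motion=[[[0,0.004,0,0],[0,0.01,0,0],[0,0.015,0,0],[0,0.019,0,0],[0,0.0215,0,0],[0,0.0235,0,0],[0,0.0245,0,0],[0,0.025,0,0]]])

```text
time: 21.1
tool_pos: [0.5762, 0.3195, 0.0542]
tool_rot: [-1.576, -0.007, -1.775]
contact_force: [0.9, -0.1, -1.9]
opening: 0.0594
```

```bash
python3 d.py .5759 .3195 .0514 -101.7
```

```text
t 21.1 pos [0.5762 0.3195 0.0542] rot [ -90.32   -0.43 -101.71] F [ 0.9 -0.1 -1.9] op 0.0594
d(mm) [ 0.1  2.8 -0.3] twist -0.01
```

Below the rim with its weight still carried, so it is in the pocket. Last bit.

>>> send_rows(motion=[[[0,0.001,0,0],[0,0.002,0,0],[0,0.003,0,0],[0,0.004,0,0],[0,0.004,0,0]]])

```text
time: 21.6
tool_pos: [0.5762, 0.3195, 0.0514]
tool_rot: [-1.576, -0.007, -1.775]
contact_force: [-4.0, -1.3, 5.9]
opening: 0.06
```

```bash
python3 d.py .5759 .3195 .0514 -101.7
```

```text
t 21.6 pos [0.5762 0.3195 0.0514] rot [ -90.29   -0.42 -101.7 ] F [-4.  -1.3  5.9] op 0.06
d(mm) [ 0.   0.1 -0.3] twist -0.0
```

>>> send_rows(motion=[[[0,0,0,0],[0,0,0,0],[0,0,0,0],[0,0,0,0],[0,0,0,0]]], gripper=0.82)

```text
time: 22.1
tool_pos: [0.5762, 0.3195, 0.0513]
tool_rot: [-1.576, -0.007, -1.775]
contact_force: [0.3, -0.4, -0.5]
opening: 0.0753
```

>>> send_rows(motion=[[[0,-0.01,0,0],[0,-0.03,0,0],[0,-0.06,0,0],[0,-0.1,0,0],[0,-0.14,0,0],[0,-0.18,0,0],[0,-0.22,0,0],[0,-0.25,0,0]]])

```text
time: 22.9
tool_pos: [0.5779, 0.3211, 0.3054]
tool_rot: [-1.573, -0.005, -1.775]
contact_force: [0.6, 0.6, -0.6]
opening: 0.0751
```

```bash
python3 d.py .691 .0045 .30 0; python3 -c "
from h import *
snap('wrist','w8.png');snap('top','t8.png')
s=cv2.imread('pics/t8.png');cv2.imwrite('pics/t8c.png',cv2.resize(s[120:280,180:360],None,fx=3.7,fy=3.7))"
```

```text
t 22.9 pos [0.5779 0.3211 0.3054] rot [ -90.1    -0.29 -101.7 ] F [ 0.6  0.6 -0.6] op 0.0751
d(mm) [287.    6.6 174.9] twist -101.7
```

View pics/w8.png

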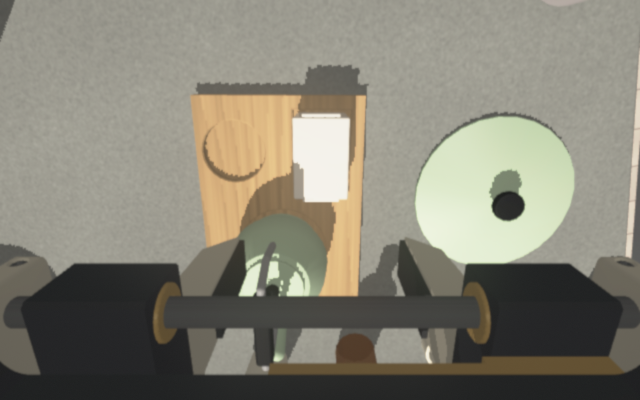

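View pics/t8c.png

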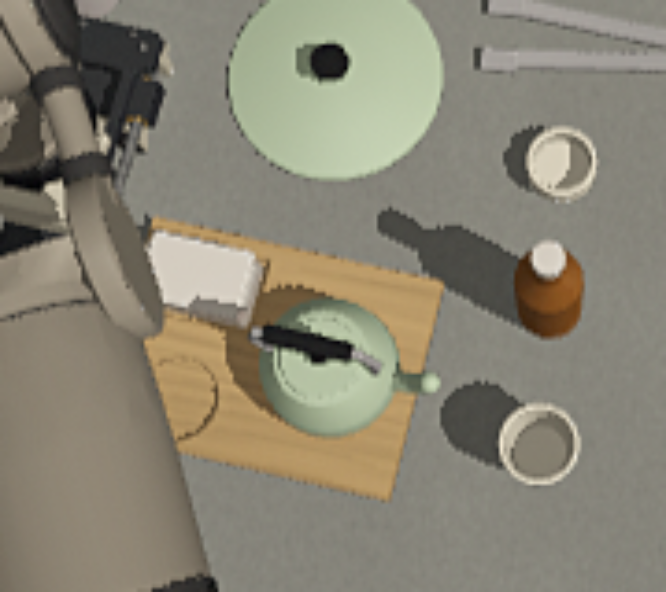

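>>> send_rows(motion=[[[0.015,0.006,0.01,-8],[0.04,0.006,0.024,-16],[0.068,0.006,0.04,-24],[0.096,0.006,0.058,-32],[0.124,0.006,0.075,-40],[0.152,0.006,0.092,-48],[0.18,0.006,0.11,-56],[0.208,0.006,0.127,-64]]], gripper=1)

```text
time: 23.8
tool_pos: [0.6614, 0.0908, 0.3022]
tool_rot: [-1.571, -0.003, -0.652]
contact_force: [-0.0, 1.0, -0.3]
opening: 0.0918
```

```bash
python3 d.py .691 .0045 .30 0
```

```text
t 23.8 pos [0.6614 0.0908 0.3022] rot [-90.01  -0.18 -37.37] F [-0.   1.  -0.3] op 0.0918
d(mm) [ 75.9   2.4 -50.6] twist -37.37
```

>>> send_rows(motion=[[[0.022,0,-0.015,-8],[0.042,0,-0.028,-16],[0.06,0,-0.04,-24],[0.072,0,-0.048,-32],[0.076,0,-0.0506,-37.4],[0.076,0,-0.0506,-37.4],[0.076,0,-0.0506,-37.4]]])

```text
time: 24.5
tool_pos: [0.6908, 0.0047, 0.302]
tool_rot: [-1.572, -0.002, -0.002]
contact_force: [0.1, 1.5, 0.1]
opening: 0.0921
```

```bash
python3 d.py .691 .0045 .30 0;python3 -c "
from h import *
c=snap('wrist','w9.png');print(proj(c,(.691,.0045,.03)))"
```

```text
t 24.5 pos [0.6908 0.0047 0.302 ] rot [-9.01e+01 -9.00e-02 -1.20e-01] F [0.1 1.5 0.1] op 0.0921
d(mm) [ 0.2  2.  -0.2] twist -0.12
(np.float64(321.68708831184705), np.float64(153.75518276442716))
```

View pics/w9.png

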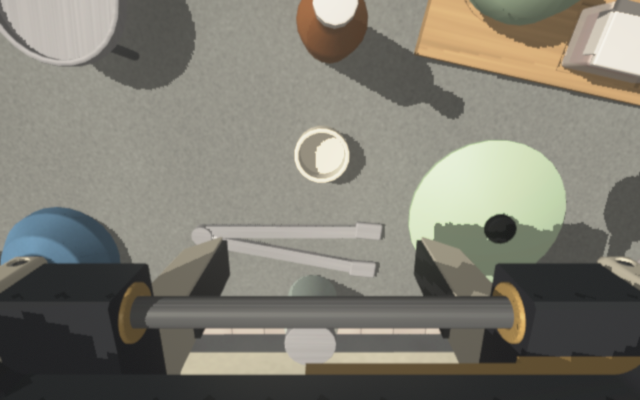

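The dish rim is at wrist (322,155); I expected (321.7,153.8). Descending with a 1 mm shift in x.

>>> send_rows(motion=[[[0.001,0.03,0,0],[0.001,0.07,0,0],[0.001,0.115,0,0],[0.001,0.155,0,0],[0.001,0.185,0,0],[0.001,0.205,0,0],[0.001,0.215,0,0],[0.001,0.215,0,0]]])

```text
time: 25.35
tool_pos: [0.6914, 0.0052, 0.0859]
tool_rot: [-1.572, 0.001, -0.002]
contact_force: [1.0, -0.2, -0.4]
opening: 0.0918
```

```bash
python3 d.py .692 .0045 .037 0;python3 -c "
from h import *
c=snap('scene','s10.png');s=cv2.imread('pics/s10.png');cv2.imwrite('pics/s10c.png',cv2.resize(s[180:340,260:460],None,fx=3.7,fy=3.7))"
```

```text
t 25.35 pos [0.6914 0.0052 0.0859] rot [-9.008e+01  4.000e-02 -1.000e-01] F [ 1.  -0.2 -0.4] op 0.0918
d(mm) [ 0.6 48.9 -0.6] twist -0.1
```

View pics/s10c.png

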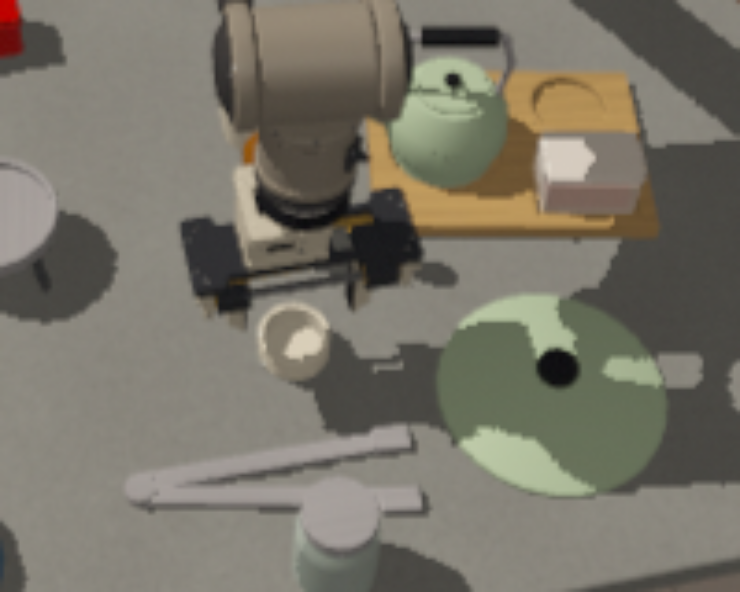

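```bash
python3 -c "
from h import *
c=load('s10')
for z in (.1,.15,.2,.25,.3,.35,.4): print(z,np.round(proj(c,(.691,.005,z)),0),np.round(proj(c,(.60,.005,z)),0))
print('bottle top',proj(c,(.5626,.013,.2)))
c=snap('top','t10.png')
for z in (.1,.2,.3,.4): print(z,np.round(proj(c,(.691,.005,z)),0),np.round(proj(c,(.5626,.013,z)),0))
"
```

```text
0.1 [339. 256.] [333. 234.]
0.15 [340. 247.] [334. 224.]
0.2 [341. 237.] [334. 214.]
0.25 [341. 227.] [334. 203.]
0.3 [342. 215.] [335. 192.]
0.35 [343. 203.] [335. 180.]
0.4 [344. 191.] [336. 167.]
bottle top (np.float64(333.9570275701029), np.float64(204.96208693921542))
0.1 [331. 157.] [328. 197.]
0.2 [331. 147.] [328. 189.]
0.3 [331. 134.] [327. 180.]
0.4 [332. 119.] [327. 170.]
```

View pics/t10.png

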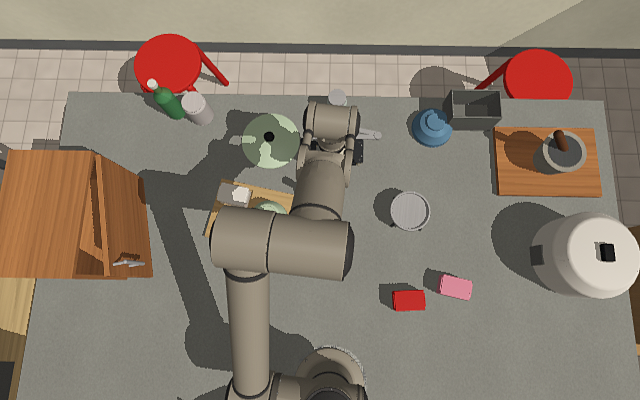

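View pics/s10.png

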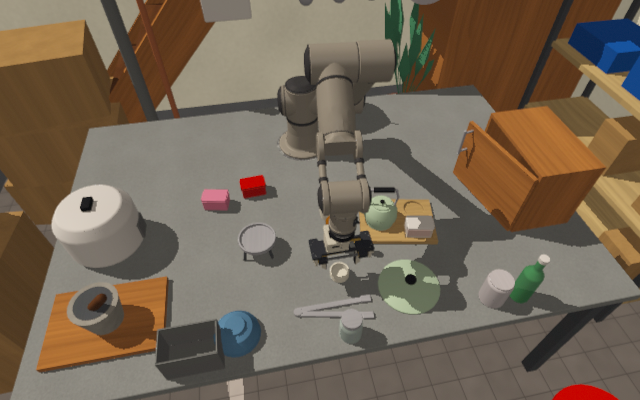

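Wrist underside is at z≈0.30 now, so about 0.25 once lowered, and it rises rearward. That is clear of the 0.20 m bottle. Going down and gripping.

>>> send_rows(motion=[[[0.0006,0.015,-0.0006,0],[0.0006,0.03,-0.0006,0],[0.0006,0.042,-0.0006,0],[0.0006,0.049,-0.0006,0],[0.0006,0.049,-0.0006,0],[0.0006,0.049,-0.0006,0]]])

```text
time: 26.05
tool_pos: [0.6937, 0.0041, 0.0394]
tool_rot: [-1.573, -0.004, -0.002]
contact_force: [-0.8, -0.2, -0.6]
opening: 0.0918
```

>>> send_rows(motion=[[[0,0,0,0],[0,0,0,0],[0,0,0,0],[0,0,0,0],[0,0,0,0],[0,0,0,0],[0,0,0,0]]], gripper=0, grip_force=15)

```text
time: 26.75
tool_pos: [0.6938, 0.0041, 0.0397]
tool_rot: [-1.573, -0.004, -0.002]
contact_force: [-1.2, 0.1, 2.7]
opening: 0.0637
```

>>> send_rows(motion=[[[0,0,0,0],[0,-0.003,0,0],[0,-0.01,0,0],[0,-0.02,0,0],[0,-0.03,0,0],[0,-0.04,0,0],[0,-0.047,0,0],[0,-0.05,0,0]]])

```text
time: 27.55
tool_pos: [0.6941, 0.0042, 0.0912]
tool_rot: [-1.573, -0.006, -0.002]
contact_force: [0.1, -0.1, -0.7]
opening: 0.0639
```

>>> send_rows(motion=[[[0,-0.015,0,0],[0,-0.045,0,0],[0,-0.075,0,0],[0,-0.105,0,0],[0,-0.135,0,0],[0,-0.165,0,0],[0,-0.185,0,0],[0,-0.19,0,0]]])

```text
time: 28.35
tool_pos: [0.6937, 0.0046, 0.2852]
tool_rot: [-1.573, -0.012, -0.002]
contact_force: [-0.1, 0.1, -1.2]
opening: 0.0634
```

```bash
python3 d.py .473 .3408 .28 -101;python3 -c "
from h import *
snap('wrist','w11.png')"
```

```text
t 28.35 pos [0.6937 0.0046 0.2852] rot [-9.015e+01 -6.700e-01 -9.000e-02] F [-0.1  0.1 -1.2] op 0.0634
d(mm) [-221.2    1.7  335.9] twist 100.91
```

View pics/w11.png

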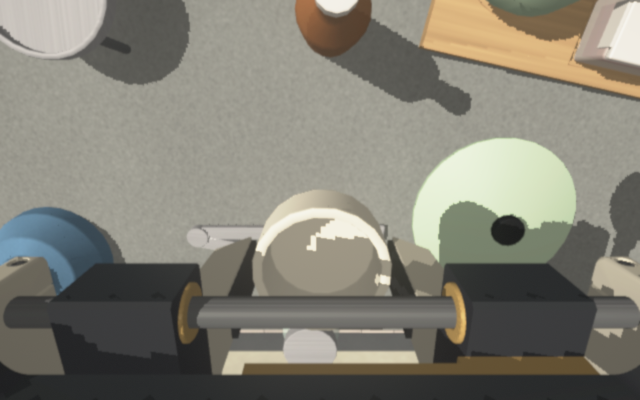

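```bash
python3 -c "
from h import *
c=load('w11')
for dx in(-.004,-.002,0,.002):
  print(dx,[np.round(proj(c,(.6937+dx+a,.0046+b,.2755)),1) for a,b in((-.032,0),(0,-.032),(0,.032))])
f=c['frame'];print([ (r,f[r,322].tolist()) for r in range(184,222,2)])"
```

```text
-0.004 [array([322.1, 198.3]), array([250.7, 265.6]), array([393.6, 265.6])]
-0.002 [array([322.1, 202.7]), array([251. , 269.5]), array([393.3, 269.5])]
0 [array([322.1, 207.2]), array([251.3, 273.4]), array([393. , 273.4])]
0.002 [array([322.1, 211.6]), array([251.5, 277.2]), array([392.7, 277.3])]
[(184, [164, 162, 150]), (186, [162, 160, 148]), (188, [163, 161, 148]), (190, [182, 174, 155]), (192, [185, 177, 156]), (194, [185, 176, 155]), (196, [185, 176, 156]), (198, [184, 176, 155]), (200, [183, 175, 154]), (202, [183, 174, 154]), (204, [182, 174, 154]), (206, [184, 176, 155]), (208, [227, 221, 198]), (210, [245, 243, 232]), (212, [245, 242, 230]), (214, [243, 240, 225]), (216, [240, 235, 218]), (218, [192, 183, 161]), (220, [158, 151, 133])]
```

The dish is centred in the jaws. Carrying it over at z 0.285.

>>> send_rows(motion=[[[-0.005,0,0.007,3],[-0.014,0,0.021,9],[-0.027,0,0.041,16],[-0.042,0,0.063,23],[-0.058,0,0.088,30],[-0.075,0,0.113,37],[-0.092,0,0.139,44],[-0.109,0,0.165,51]]])

```text
time: 29.2
tool_pos: [0.5832, 0.1705, 0.2809]
tool_rot: [-1.567, -0.007, -0.897]
contact_force: [0.1, 0.0, -1.1]
opening: 0.0633
```

```bash
python3 d.py .473 .3408 .285 -101
```

```text
t 29.2 pos [0.5832 0.1705 0.2809] rot [-89.79  -0.39 -51.39] F [ 0.1  0.  -1.1] op 0.0633
d(mm) [-201.8   -5.4   20.1] twist 49.61
```

>>> send_rows(motion=[[[-0.028,-0.003,0.003,7],[-0.058,-0.005,0.006,14],[-0.088,-0.005,0.009,21],[-0.118,-0.005,0.012,28],[-0.146,-0.005,0.015,35],[-0.17,-0.005,0.017,42],[-0.19,-0.005,0.019,47],[-0.2,-0.005,0.02,49.6]]])

```text
time: 30.0
tool_pos: [0.4723, 0.3404, 0.2832]
tool_rot: [-1.566, -0.003, -1.764]
contact_force: [0.4, 0.8, -1.2]
opening: 0.0634
```

```bash
python3 d.py .473 .3408 .10 -101.7;python3 -c "
from h import *
c=snap('wrist','w12.png')"
```

```text
t 30.0 pos [0.4723 0.3404 0.2832] rot [ -89.71   -0.17 -101.07] F [ 0.4  0.8 -1.2] op 0.0634
d(mm) [ -1.  183.2  -0.3] twist 0.63
```

View pics/w12.png

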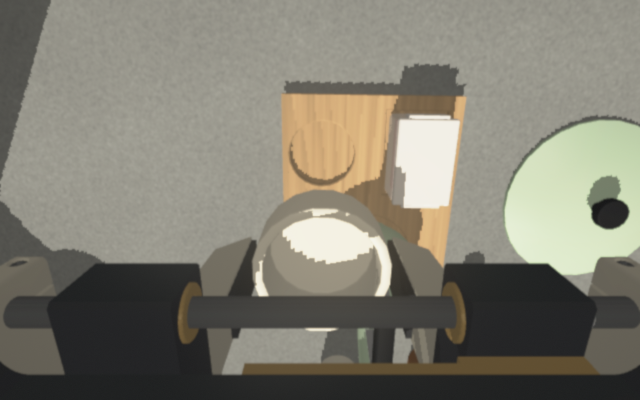

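```bash
python3 -c "
from h import *
c=load('w12')
p=np.array([.473,.3408,.016]);print(proj(c,p))
P=[proj(c,p+[.037*np.cos(a),.037*np.sin(a),0]) for a in np.linspace(0,6.283,40,endpoint=False)]
im=cv2.cvtColor(c['frame'],cv2.COLOR_RGB2BGR)
im=cv2.resize(im[80:220,270:480],None,fx=3.8,fy=3.8)
for u,v in P: cv2.circle(im,(int((u+.5-270)*3.8),int((v+.5-80)*3.8)),1,(255,0,0),-1)
cv2.imwrite('pics/w12c.png',im)"
```

```text
(np.float64(320.8553464453592), np.float64(153.37803323438138))
```

View pics/w12c.png

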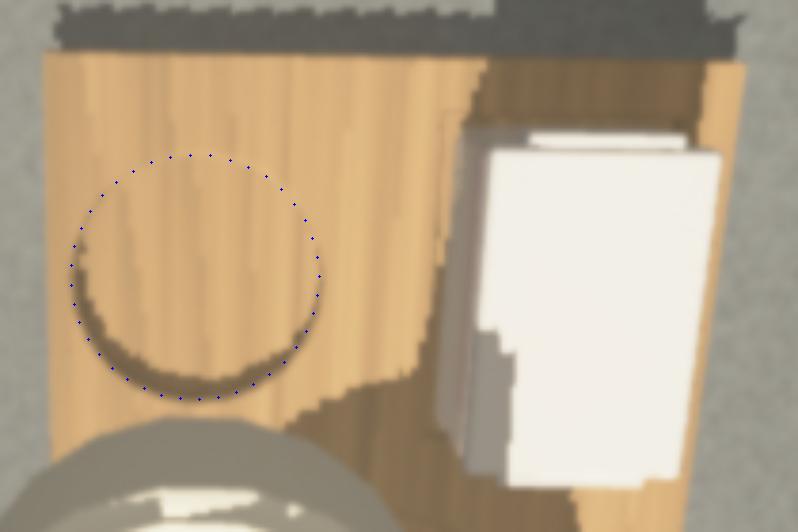

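The predicted pocket outline lies on the seen rim. Lowering.

>>> send_rows(motion=[[[-0.001,0.02,0,0],[-0.001,0.055,0,0],[-0.001,0.095,0,0],[-0.001,0.135,0,0],[-0.001,0.17,0,0],[-0.001,0.195,0,0],[-0.001,0.205,0,0],[-0.001,0.206,0,0]]])

```text
time: 30.85
tool_pos: [0.4721, 0.3406, 0.0755]
tool_rot: [-1.569, -0.005, -1.764]
contact_force: [0.7, -0.0, 0.1]
opening: 0.0637
```

```bash
python3 d.py .473 .3408 .0477 -101
```

```text
t 30.85 pos [0.4721 0.3406 0.0755] rot [ -89.89   -0.28 -101.09] F [ 0.7 -0.   0.1] op 0.0637
d(mm) [-0.5 27.8  0.8] twist -0.09
```

>>> send_rows(motion=[[[-0.0005,0.004,0.0008,0],[-0.0005,0.01,0.0008,0],[-0.0005,0.015,0.0008,0],[-0.0005,0.019,0.0008,0],[-0.0005,0.022,0.0008,0],[-0.0005,0.024,0.0008,0],[-0.0005,0.025,0.0008,0],[-0.0005,0.025,0.0008,0]]])

```text
time: 31.65
tool_pos: [0.473, 0.3409, 0.0505]
tool_rot: [-1.569, -0.005, -1.764]
contact_force: [0.8, 0.2, -0.5]
opening: 0.0636
```

>>> send_rows(motion=[[[0,0.001,0,0],[0,0.002,0,0],[0,0.003,0,0],[0,0.0035,0,0],[0,0.0035,0,0]]])

```text
time: 32.15
tool_pos: [0.4731, 0.3409, 0.0477]
tool_rot: [-1.569, -0.005, -1.764]
contact_force: [-1.0, -1.5, 5.4]
opening: 0.0631
```

```bash
python3 d.py .473 .3408 .0477 -101
```

```text
t 32.15 pos [0.4731 0.3409 0.0477] rot [ -89.88   -0.27 -101.09] F [-1.  -1.5  5.4] op 0.0631
d(mm) [ 0.1 -0.  -0.1] twist -0.09
```

The dish is down (5.4 N). Opening a little, then straight up.

>>> send_rows(motion=[[[0,0,0,0],[0,0,0,0],[0,0,0,0],[0,0,0,0],[0,0,0,0]]], gripper=0.87)

```text
time: 32.65
tool_pos: [0.4731, 0.3408, 0.0476]
tool_rot: [-1.569, -0.005, -1.764]
contact_force: [-0.4, -1.0, 0.5]
opening: 0.0796
```

>>> send_rows(motion=[[[0,-0.01,0,0],[0,-0.03,0,0],[0,-0.06,0,0],[0,-0.1,0,0],[0,-0.14,0,0],[0,-0.18,0,0],[0,-0.22,0,0],[0,-0.25,0,0]]])

```text
time: 33.45
tool_pos: [0.4729, 0.3422, 0.3014]
tool_rot: [-1.566, -0.002, -1.764]
contact_force: [0.6, 0.5, -0.3]
opening: 0.08
```

>>> send_rows(motion=[[[-0.03,-0.02,-0.02,0],[-0.06,-0.05,-0.05,0],[-0.09,-0.06,-0.08,0],[-0.12,-0.06,-0.11,0],[-0.14,-0.06,-0.13,0],[-0.14,-0.06,-0.13,0],[-0.14,-0.06,-0.13,0]]])

```text
time: 34.15
tool_pos: [0.3715, 0.5048, 0.3607]
tool_rot: [-1.565, -0.003, -1.763]
contact_force: [-0.0, 0.1, 0.1]
opening: 0.0801
```

```bash
python3 -c "
from h import *
s=sensors.observe();print(s['time'],s['tool_pos'],s['contact_force'])
c=snap('top','t13.png');d=snap('scene','s13.png')
t=cv2.imread('pics/t13.png');cv2.imwrite('pics/t13c.png',cv2.resize(t[120:280,180:360],None,fx=3.7,fy=3.7,interpolation=2))
t=cv2.imread('pics/s13.png');cv2.imwrite('pics/s13c.png',cv2.resize(t[170:330,290:490],None,fx=3.7,fy=3.7,interpolation=2))"
```

```text
34.15 [0.37152953 0.50481257 0.36074496] [-0.01192258  0.05493826  0.12256332]
```

View pics/t13c.png

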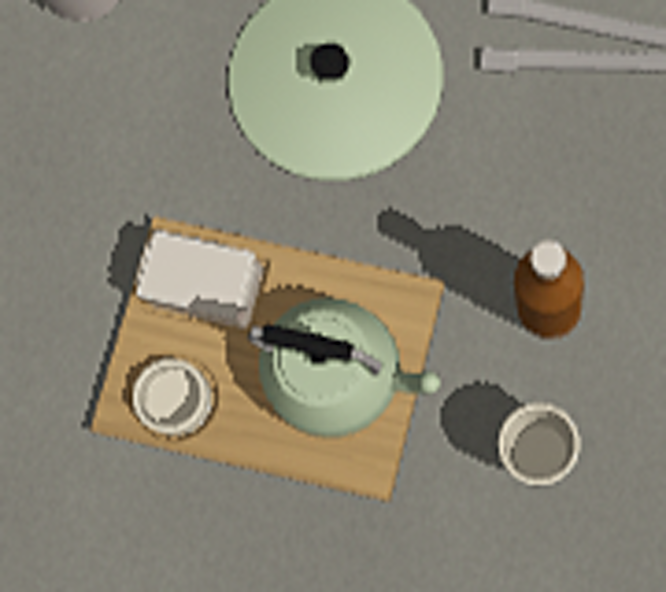

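View pics/s13c.png

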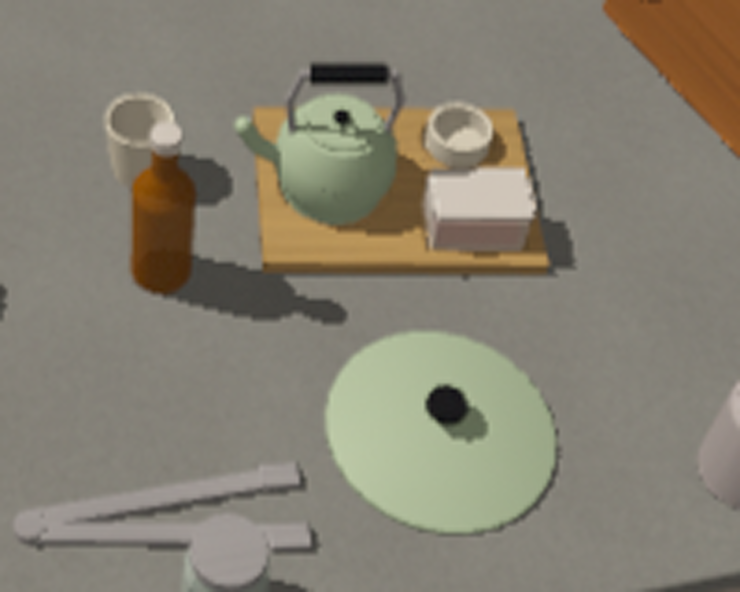

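All three are in place and the bystanders are unmoved. One numeric check, then hand in.

```bash
python3 - <<'E'
from h import *
c=load('t13');f=c['frame']
def big(m,x0,y0,x1,y1):
    k=np.zeros(m.shape,np.uint8);k[y0:y1,x0:x1]=m[y0:y1,x0:x1]
    cs,_=cv2.findContours(k,0,1);return max(cs,key=cv2.contourArea)[:,0,:]
W=lambda p,z:np.array([onplane(c,u,v,z)[:2] for u,v in p],np.float32)*1000
print('grip',cv2.minAreaRect(W(big(cv2.inRange(f,(0,0,0),(45,45,45)),245,203,280,220),.176)),'want 500.5 202.4')
w=cv2.inRange(f,(150,140,125),(255,255,255))
d=W(big(w,213,213,240,240),.038);print('dish',cv2.minEnclosingCircle(d),cv2.fitEllipse(d),'want 473 340.8')
print('box',cv2.minAreaRect(W(big(w,210,180,255,211),.063)),'want 575.9 319.5')
E
```

```text
grip ((494.49151611328125, 200.47903442382812), (71.08708953857422, 19.763816833496094), 78.52217102050781) want 500.5 202.4
dish ((470.5553894042969, 337.76226806640625), 34.64324188232422) ((471.38629150390625, 338.3439636230469), (61.25568389892578, 67.2476577758789), 145.90310668945312) want 473 340.8
box ((574.8119506835938, 315.95587158203125), (105.17939758300781, 63.14753341674805), 76.00721740722656) want 575.9 319.5
```

```bash
python3 -c "
from cell import hand_in;print(hand_in())"
```

```text
the job is handed in; nothing more can be done
None
```

The tray is made up and the job is handed in at about 34 s of the 72 s. `hand_in()` gave no verdict, so the checks below are mine.

- **Kettle:** I lifted it by its handle off the stand and set it in the big pocket, spout out over the short edge beside it. The last top view put the grip about 6 mm from where I aimed. My mask probably took in some of the black lid knob, which would make that too large; the limit is 12 mm.
- **Container:** it was set upright in the rectangular pocket, about 4 mm off in that same rough measurement (limit 10 mm).
- **Dish:** it was set upright in the small pocket, about 3–4 mm off (limit 10 mm).
- **Seating:** each piece went below the pocket rim before it met resistance, then touched at the expected floor height.
- **Bystanders:** the bottle, cup, tongs and pot lid look unmoved in the last pictures; I did not measure them. The arm had backed well clear before hand-in.

No check failed. The final offsets are larger than the roughly 1 mm the arm's own readings showed at release, probably because those masks were coarse.

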